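# Set and lock the iris of the inspection light

## Task

On the grey inspection light, push the upright post of the iris lever around its arc until the pointer lies at the one long mark of the scale; then push the post of the short lock lever gently round until that lever meets its little stop peg, with the pointer still on the mark. Only push, with the outside of the fingers: do not pinch or grip the posts, and leave the things lying around where they are.

Things in the scene. Friction and masses are not known exactly. Their poses are not given: they have to be found in the camera images.
- light_base: Grey box-shaped inspection light fixed to the bench, 262 mm (x, from -155 to +107) by 200 mm (y) by 30 mm high, with a round white window (60 mm) in its top. Its origin lies on the iris axis at bench height, z up; the iris lever sweeps over the +x half, the lock lever stands at the -x end. Position and yaw vary.
- iris_axis (a point): Point on the vertical axis of the iris ring, 44 mm above the bench (the ring's top). The ring is of dark steel, 88 mm across outside; it does not lift off. Axes as light_base.
- iris (a joint): Angle of the iris ring about its axis, rad, positive counter-clockwise from above; at 0 its lever points along light_base's +x. Free to turn from -1.2 to 1.2. It starts between -1.15 and -0.85, always clockwise of the long mark by at least 0.35. It is stiff (about 2 N at the post), has no spring and stays where it is left.
- iris_post (a point): Centre of the top of the upright round post on the iris lever, 52 mm from the iris axis, 99 mm above the bench. The post is 10 mm thick, with a 13 mm black cap over its top 14 mm; it rises 55 mm above the ring.
- pointer_tip (a point): End of the lever's pointer, a 3 mm wide steel finger in line with the post, 63 mm from the iris axis, 39 mm above the bench, just inside the scale marks.
- long_mark (a point): Inner end of the long mark, 63 mm from the iris axis: the one mark 21 mm long and 4 mm wide among short ones (9 x 2 mm, 10 degrees apart) on the round aluminium scale plate (172 mm across, top 33 mm above the bench). Its x axis points radially outward. The plate is fixed at a different angle each time, the mark -0.5 to +0.75 rad from light_base's +x.
- lock (a joint): Angle of the short lock lever about its own pivot, rad, positive counter-clockwise from above; at 0 it points along light_base's +y. Range 0 to 1.2: at 1.2 it is against its stop peg (locked). It starts between 0 and 0.25. Stiff (about 1.5 N at the post), no spring, stays where it is left. The stop is rigid; locking does not turn or brake the ring.
- lock_pivot (a point): Point on the vertical pivot axis of the lock lever, 105 mm towards -x of the iris axis (light_base frame), 44 mm above the bench.
- lock_post (a point): Centre of the top of the lock lever's upright round post, 40 mm from the lock pivot, 88 mm above the bench. The post is 10 mm thick, with a 13 mm black cap over its top 12 mm; it rises 45 mm above the lever.
- stop_peg (a point): Top of the stop peg of the lock lever: a steel peg 9 mm thick on the box top, 24 mm from the lock pivot, 44 mm above the bench. It stands beyond the lever on its counter-clockwise side.
- loupe: Loose black loupe, 36 mm across, 34 mm high, standing on the light's top near the lock lever; origin at the centre of its underside. Leave it.
- solder_spool: Loose aluminium spool, 54 mm across, 46 mm high, on the bench beside the light; origin at the centre of its underside. Leave it.
- multimeter: Loose yellow multimeter lying flat, 150 x 75 x 36 mm; origin at the centre of its underside. Leave it.
- flux_bottle: Loose white bottle, 34 mm across, 75 mm high, standing; origin at the centre of its underside. Leave it.
- circuit_board: Loose green circuit board, 90 x 60 x 20 mm; origin at the centre of its underside. Leave it.
- screwdriver: Loose screwdriver, 170 mm long, lying on the bench; origin on its underside. Leave it.

How it is judged:
On the way, in this order (a step that is already met when the one before it is completed fails the run):
1. the iris pointer is at the long mark and at rest, the lock lever still open (horizontal distance between pointer_tip and long_mark below 0.004 m and value of joint lock below 0.6 rad and velocity of joint iris between -0.1 and 0.1 rad/s), for 0.2 s.
2. the lock lever is at its stop peg, the pointer still on the mark (horizontal distance between pointer_tip and long_mark below 0.004 m and value of joint lock above 1.08 rad), for 0.2 s.
At the end, for the whole second after the job is handed in: The pointer tip is within 4 mm (horizontally) of the inner end of the long mark, the lock lever is at 1.08 rad or more (its stop is at 1.2), the ring is at rest, and every loose thing is within 20 mm of where it was (all of step 2 and velocity of joint iris between -0.05 and 0.05 rad/s and distance of each of loupe, solder_spool, multimeter, flux_bottle, circuit_board, screwdriver from where it was at the start of the episode below 0.02 m); the robot touches nothing.
It fails at once if the lock lever is pushed over (beyond 0.7 rad) while the pointer is more than 6 mm off the long mark (value of joint lock above 0.7 rad and horizontal distance between pointer_tip and long_mark above 0.006 m).
It fails at once if a bystander is moved by more than 20 mm, lifted or carried (distance of any of loupe, solder_spool, multimeter, flux_bottle, circuit_board, screwdriver from where it was at the start of the episode above 0.02 m).
It fails at once if a post is pinched or forced: the fingers press on the iris lever or the lock lever with more than 35 N (contact force between the fingers and iris above 35 N or contact force between the fingers and lock above 35 N).
It also fails if it takes over 54 s, if anything falls off the work surface, if the arm or the gripper's body presses on something with over 40 N, if the wrist force passes 120 N, or if a joint passes its speed limit or range.

## Robot

A 6-joint arm with a two-finger parallel gripper is mounted at the origin on the work surface. World frame = base frame: x ahead of the robot, y to its left, z up, the work surface at z = 0. Lengths are in m, angles in rad, forces in N, time in s.
With the tool pointing down it reaches from about 0.35 to 0.775 m from the base axis. Payload 5.5 kg.
Tool frame: the origin (TCP) lies at the very end of the fingers, on their centre line; the grasp point (between the pads) lies 19 mm behind it; z points along the fingers, y is the line along which they close (so a half turn about z gives the same grasp; the last joint's range is limited). The gripper opens to 85 mm and grips with 20 to 120 N. Pads are 22 mm wide; open, the fingers measure 114 mm over their backs; the gripper's body (76 mm by 85 mm) begins 54 mm behind the grasp point. The pads swing forward as they close: fully open they stand 13 mm farther back than shut.
Start: joints at [-1.328, 0.313, 0.046, 1.304, 0, 1.431], TCP at [0.215, -0.533, 0.206] pointing down, gripper open.
Joint ranges: [-2.76, 2.76], [-0.86, 1.69], [-1.03, 1.26], [-2.2, 2.34], [-1.47, 1.5], [-3.14, 3.14]. Speed limits (rad/s): [2.57, 2.57, 3.14, 3.14, 3.14, 3.14].

## Interface

Orientations are given as a unit quaternion [w, x, y, z].
In Python, from workcell import env, viewer, nets gives the robot as it stands. The module is installed in compiled form; this text tells all that it offers.
- The arm moves only by the tool hand_motion, called after "Emit:" as name(argument=value, ...) on one line, values as JSON. Schema: {"type":"object","properties":{"increments":{"type":"array","items":{"type":"object","properties":{"sx":{"type":"number"},"sy":{"type":"number"},"sz":{"type":"number"},"ax":{"type":"number"},"ay":{"type":"number"},"az":{"type":"number"}},"additionalProperties":false},"minItems":1,"maxItems":8},"jaw":{"type":"number"},"force":{"type":"number"},"only":{"type":"string"},"quiet":{"type":"boolean"},"lines":{"type":"string"}},"required":["increments"],"additionalProperties":false}. increments is a list of rows, 1 to 8 of them, each an object with the fields sx, sy, sz (the shift in shares of 600 mm (1.0 is 600 mm)), ax, ay, az (a rotation vector in shares of 4 rad (1.0 is 4 rad)); a field left out counts as zero; each row is the pose to reach, as a shift and turn from the pose commanded when the call began, along the tool's axes at that moment; what a row does not reach only later rows make up. A row lasts 1/8 s, in which the tool goes at most 0.0625 m and 0.188 rad, less where a joint would pass 70% of its speed; a pose out of reach is approached as far as the arm can. jaw is the finger opening in m, set as the call begins (left out keeps the last). The fingers move at their own pace and stop on an object; force is the grip in N (left out, the last holds). Time passes only in rows, so rows that do not move let the fingers close. The tool returns the time, the measured TCP pose, the force, the opening and the grip force at its end. only (a regular expression) keeps the lines of the reply that match it, lines (a string "A,B") keeps lines A to B, and quiet returns only ok. Input that does not fit is refused with a message, and nothing moves.
- env.get_state(): the state, without advancing time (a new reading comes with each control period).
- viewer.read_camera(name): name is "side" or "top"; returns a dict with "image" (420x560x3 uint8, red, green, blue), "K" (3x3 intrinsics, pixels), "R" (3x3) and "t" (3): a world point X has camera coordinates R X + t. Camera axes: x right, y down, z forward; pixel columns grow to the right and rows downward; lengths in m; the calibration is good to about 2 mm. A picture is of the moment at which its call begins. There is no depth.
- env.hand_in(): hands the job in; it is judged then, once.
Trained networks look in a picture, given as the dict that the camera call returned (one of the last four; its "shot" number tells which), for a name from the list of things; names that differ only in an ending like _2 or _b are one class to them, and where a whole thing is asked for, a point or a joint stands for the part that bears it (a point fixed in the world has none). Each returns a list of dicts, best first, with "confidence" (0 to 1); they miss things now and then, are a little off and sometimes report something else, mostly with a low value. They report only what shows in the picture. A call takes as long as a camera call.
- nets.outline_of(label, picture): "region" (420x560 bool, what is visible of it) and "box" ([left, top, right, bottom] in pixels, round what is visible of it).
The state is a dict: "clock": time; "joint_pos": joint angles; "qvel": joint speeds; "tau": joint torques, N m; "tcp_pos": TCP position; "orientation": TCP orientation; "wrist_force": force on the tool from outside, world axes, zero at the start; "ft_torque": the same for the moment, N m; "finger_gap": finger opening in m; "grip_force": force on a finger pad.
Only numpy, scipy, OpenCV 4.12 (cv2) and the standard library are available. Lean on these libraries where they do the work, as an engineer would, in place of code of your own. Each camera call takes 0.05 s, during which the arm holds its last target. There are 200 camera calls.

## Working session

There is one attempt and no reset: what is moved stays moved. The work goes in short steps, Python scripts to look and compute and a tool call to move; the robot and the scene stay as the last step left them, time stands still between calls to the robot, and variables do not carry over. Pictures are saved under pics/ and viewed, at most 10 in all, crops included, and the job is handed in when it is done.

```bash
mkdir -p pics
```

Create h.py:
```python
import numpy as np,cv2
from workcell import env,viewer,nets
def ray(p,uv,z):
    d=p["R"].T@np.linalg.inv(p["K"])@np.array([uv[0],uv[1],1.]); c=-p["R"].T@p["t"]
    return c+d*(z-c[2])/d[2]
def proj(p,X):
    q=p["K"]@(p["R"]@np.array(X)+p["t"]); return q[:2]/q[2]
def save(p,n,crop=None,s=1):
    im=p["image"][:,:,::-1]
    if crop: im=im[crop[1]:crop[3],crop[0]:crop[2]]
    cv2.imwrite("pics/"+n,cv2.resize(im,None,fx=s,fy=s,interpolation=cv2.INTER_CUBIC))
```

Run:
```python
from h import *
T=viewer.read_camera("top");S=viewer.read_camera("side")
save(T,"t0.png");save(S,"s0.png")
for n,p in(("top",T),("side",S)):
    print(n,"cam",-p["R"].T@p["t"],p["K"][0,0])
    for l in["light_base","iris_post","lock_post","long_mark","loupe","solder_spool","flux_bottle","multimeter","circuit_board","screwdriver","stop_peg"]:
        for o in nets.outline_of(l,p)[:1]:
            r=o["region"];v,u=np.nonzero(r);print(l,round(o["confidence"],2),o["box"],u.mean().round(1),v.mean().round(1),len(u))
s=env.get_state();print(s["tcp_pos"],s["orientation"],s["finger_gap"],s["clock"])
```

```text
top cam [0.49446723 0.02014735 0.91816716] 479.4892911353599
light_base 0.94 [258.5, 152.2, 401.7, 320.9] 327.5 240.7 10142
iris_post 0.59 [313.6, 196.6, 370.1, 249.1] 337.7 221.8 947
lock_post 0.68 [293.3, 270.2, 320.4, 284.5] 309.4 274.4 115
long_mark 0.62 [289.5, 177.4, 381.4, 271.4] 334.8 223.3 4718
loupe 0.61 [341.4, 278.6, 360.0, 302.1] 349.3 289.8 287
solder_spool 0.66 [243.4, 164.7, 270.4, 199.7] 256.2 181.7 713
flux_bottle 0.68 [254.0, 145.3, 275.8, 164.8] 265.8 155.5 326
multimeter 0.62 [382.3, 254.8, 438.0, 346.7] 409.8 301.6 3624
circuit_board 0.64 [425.4, 190.7, 460.2, 237.0] 440.9 214.1 1524
screwdriver 0.71 [224.0, 182.6, 236.7, 271.6] 230.5 240.0 766
stop_peg 0.64 [256.5, 156.5, 402.2, 321.4] 327.2 241.4 9889
side cam [ 0.41131002 -0.57534848  0.58742134] 469.3284466753903
light_base 0.69 [211.2, 228.3, 222.2, 272.5] 214.3 250.0 283
iris_post 0.77 [248.6, 250.0, 306.9, 296.1] 279.5 271.0 1135
lock_post 0.83 [211.0, 227.5, 218.1, 270.1] 214.2 249.9 213
long_mark 0.79 [224.3, 238.2, 332.1, 317.8] 278.8 276.8 4591
loupe 0.94 [199.3, 277.3, 220.0, 307.6] 208.1 291.1 563
solder_spool 0.73 [279.9, 200.6, 308.6, 232.8] 293.1 212.9 738
flux_bottle 0.89 [313.2, 190.7, 330.5, 230.1] 321.0 210.5 576
multimeter 0.93 [153.3, 341.3, 269.4, 404.7] 210.1 372.4 6370
circuit_board 0.79 [302.2, 358.9, 377.4, 417.2] 339.0 385.6 2937
screwdriver 0.79 [198.9, 204.9, 277.9, 226.7] 230.7 214.0 695
stop_peg 0.9 [176.9, 225.1, 348.6, 333.3] 260.8 285.4 10193
[ 0.21478922 -0.53342223  0.20591793] [5.10545107e-05 9.81739639e-01 1.90229542e-01 1.55008409e-05] 0.08589726930946313 1.2
```

Run:
```python
import cv2
a=cv2.imread("pics/t0.png")[140:330,220:470];b=cv2.imread("pics/s0.png")[180:345,170:360]
cv2.imwrite("pics/t0c.png",cv2.resize(a,None,fx=3.15,fy=3.15,interpolation=cv2.INTER_CUBIC))
cv2.imwrite("pics/s0c.png",cv2.resize(b,None,fx=3.6,fy=3.6,interpolation=cv2.INTER_CUBIC))
```

```text
(no output)
```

View pics/t0c.png

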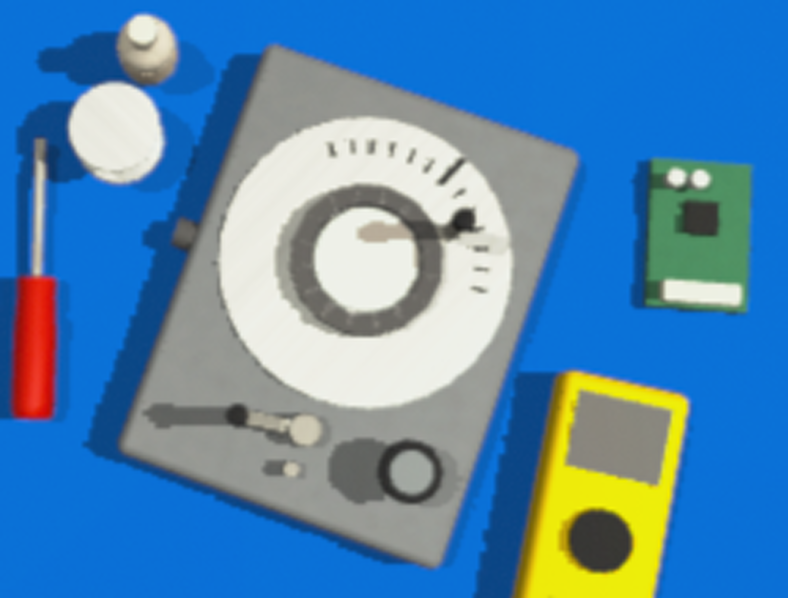

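View pics/s0c.png

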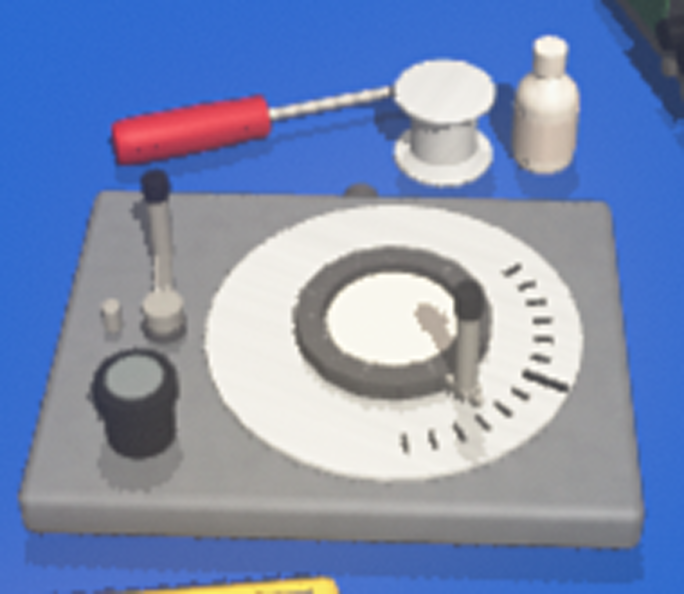

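The top crop shows the plate centre at (366,262), the iris post cap at (462,219), and the long mark from (440,184) to (463,159). It also shows the lock pivot at (306,430), the lock cap at (237,414), the peg at (291,469) and the loupe at (410,471).

Run:
```python
from h import *
T=viewer.read_camera("top");S=viewer.read_camera("side")
f=lambda x,y:(x/3.15+220-.34,y/3.15+140-.34)
g=lambda x,y:(x/3.6+170-.36,y/3.6+180-.36)
P={}
for n,a,z,b in[("plate",(366,262),.033,(393,342)),("ring",(366,260),.044,(393,322)),("ipost",(462,219),.097,(468,300)),("min",(440,184),.033,(524,375)),("mout",(463,159),.033,(567,388)),
 ("lpiv",(306,430),.044,(162,303)),("lpost",(237,414),.086,(155,186)),("peg",(291,469),.044,(111,303)),("loupe",(410,471),.064,(136,377)),("corner",(270,45),.03,(610,205)),("cornerR",(578,155),.03,(640,520)),("cornerL",(122,448),.03,(100,193)),("cornerB",(436,566),.03,(25,515))]:
    A=ray(T,f(*a),z);B=ray(S,g(*b),z);P[n]=(A,B);print(n,A[:2].round(4),B[:2].round(4))
for k in(0,1):
    c=P["plate"][k][:2] if k else (P["plate"][k][:2]+P["ring"][k][:2])/2
    an=lambda v:np.arctan2(v[1],v[0])
    d=lambda a,b:(P[a][k]-P[b][k])[:2] if isinstance(b,str) else P[a][k][:2]-b
    y=[an(c-P["lpiv"][k][:2]),an(d("corner","cornerL")),an(d("cornerR","cornerB"))]
    print("yaw",y,"R",[np.linalg.norm(d(n,c)).round(4) for n in("ipost","min","mout","lpiv")],"post",an(d("ipost",c)),"mark",an(d("mout",c)),an(d("min",c)),"lock",an(d("lpost","lpiv")),np.linalg.norm(d("lpost","lpiv")),"peg",an(d("peg","lpiv")))
```

```text
plate [ 0.588  -0.0566] [ 0.5848 -0.0637]
ring [ 0.588  -0.0556] [ 0.5854 -0.0621]
ipost [ 0.6049 -0.1037] [ 0.6018 -0.1098]
min [ 0.6344 -0.1008] [ 0.6336 -0.1012]
mout [ 0.6494 -0.1147] [ 0.6486 -0.1144]
lpiv [ 0.4902 -0.0202] [ 0.4892 -0.0173]
lpost [0.4989 0.0194] [0.4965 0.015 ]
peg [ 0.4681 -0.0115] [ 0.4671 -0.01  ]
loupe [ 0.4678 -0.0769] [ 0.4665 -0.0776]
corner [ 7.197e-01 -7.000e-04] [ 0.719  -0.0054]
cornerR [ 0.6522 -0.1833] [ 0.6495 -0.188 ]
cornerL [0.4795 0.0862] [0.4785 0.0843]
cornerB [ 0.413  -0.0948] [ 0.4111 -0.1064]
yaw [np.float64(-0.35199142328962085), np.float64(-0.34730904900189685), np.float64(-0.3542311514190334)] R [np.float64(0.0505), np.float64(0.0644), np.float64(0.0848), np.float64(0.1042)] post -1.2301460577021364 mark -0.7622924682662456 -0.7671897430202052 lock 1.3523581994575395 0.04048868672271949 peg 2.7659477431333026
yaw [np.float64(-0.4515916927639969), np.float64(-0.3570392540097097), np.float64(-0.33005843885536246)] R [np.float64(0.0491), np.float64(0.0615), np.float64(0.0814), np.float64(0.1063)] post -1.2185037928424118 mark -0.6714423001080141 -0.656125582069228 lock 1.3476702923462733 0.03310220391142259 peg 2.8208314997679365
```

The top-view results agree with the given sizes:

| Quantity | Value |
|---|---|
| Iris centre | (0.588, -0.056) |
| Yaw | -0.352 |
| Post angle (world) | -1.23 |
| Mark angle (world) | -0.764 |

So the iris has to turn +0.466 rad. I'll go to a hover behind the post with the fingers closed.

The manual's scale: shifts go in shares of 600 mm and turns go in shares of 4 rad. Converting my numbers, 0.425 m is 0.7083, -0.056 m is -0.0933, -0.19 rad is -0.0475.

Emit:
hand_motion(increments=[{"sx":0.0883,"sy":-0.0467,"az":-0.0125},{"sx":0.1767,"sy":-0.0933,"az":-0.025},{"sx":0.2667,"sy":-0.1383,"az":-0.0375},{"sx":0.355,"sy":-0.185,"az":-0.0475},{"sx":0.4433,"sy":-0.2317,"az":-0.0475},{"sx":0.5317,"sy":-0.2783,"az":-0.0475},{"sx":0.62,"sy":-0.325,"az":-0.0475},{"sx":0.7083,"sy":-0.37,"az":-0.0475}], jaw=0, force=20)

```text
clock: 2.3
tcp_pos: [0.5273, -0.1671, 0.2062]
orientation: [0.0, 0.959, 0.283, 0.0]
wrist_force: [-0.0, -0.4, 0.1]
finger_gap: -0.0
grip_force: 0.0
```

Run:
```python
from h import *
s=env.get_state();print(s["tcp_pos"],s["orientation"])
q=s["orientation"];a=2*np.arctan2(q[2],q[1]);print(a)
d=np.array([.568,-.119])-s["tcp_pos"][:2];print(d@[np.cos(a),np.sin(a)],d@[np.sin(a),-np.cos(a)])
```

```text
[ 0.5272594  -0.16709689  0.20615756] [3.46783230e-04 9.59256994e-01 2.82534666e-01 2.46785517e-04]
0.5728708673424991
0.060307055396036036 -0.018334827762859662
```

In the tool's units: 0.141 m is 0.235, 0.13 m is 0.2167.

Emit:
hand_motion(increments=[{"sx":0.05,"sy":-0.015},{"sx":0.1,"sy":-0.03},{"sx":0.1,"sy":-0.03,"sz":0.0833},{"sx":0.1,"sy":-0.03,"sz":0.1667},{"sx":0.1,"sy":-0.03,"sz":0.2167},{"sx":0.1,"sy":-0.03,"sz":0.235},{"sx":0.1,"sy":-0.03,"sz":0.235}])

```text
clock: 3.18
tcp_pos: [0.5667, -0.1211, 0.0649]
orientation: [-0.0, 0.959, 0.282, -0.0]
wrist_force: [-0.3, 0.2, 0.4]
finger_gap: -0.0002
grip_force: 0.0
```

Run:
```python
from h import *
T=viewer.read_camera("top");save(T,"t1.png",(270,150,430,330),3.3)
S=viewer.read_camera("side");save(S,"s1.png",(190,130,390,330),3)
s=env.get_state();print(s["tcp_pos"])
```

```text
[ 0.56792413 -0.12160534  0.06643098]
```

View pics/s1.png

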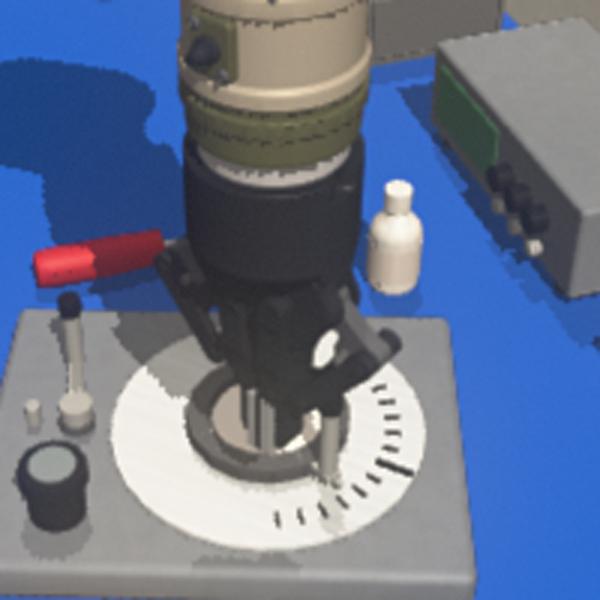

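The closed fingers hang free just behind the post (cap at about (330,410) in the crop), and the plate is clear. Next I'll push along the arc, stopping a bit short of the mark.

In the tool's units: 0.036 m is 0.06, 0.0225 m is 0.0375, -0.06 rad is -0.015.

Emit:
hand_motion(increments=[{"sx":0.02,"sy":0.0033},{"sx":0.03,"sy":0.005},{"sx":0.0375,"sy":0.0067},{"sx":0.0433,"sy":0.0092},{"sx":0.0483,"sy":0.0117},{"sx":0.0542,"sy":0.015},{"sx":0.06,"sy":0.0167,"az":-0.015},{"sx":0.06,"sy":0.0167,"az":-0.015}])

```text
clock: 4.28
tcp_pos: [0.6026, -0.1098, 0.0646]
orientation: [-0.0, 0.95, 0.311, -0.0]
wrist_force: [-0.7, -1.1, -0.6]
finger_gap: -0.0001
grip_force: 0.3
```

Run:
```python
from h import *
s=env.get_state();print(s["tcp_pos"],s["wrist_force"])
T=viewer.read_camera("top");S=viewer.read_camera("side");save(S,"s2.png",(230,210,350,310),5)
c=np.array([.588,-.0563])
for n,p in(("T",T),("S",S)):
    for o in nets.outline_of("iris_post",p)[:1]:
        v,u=np.nonzero(o["region"]);print(n,o["confidence"],o["box"],u.mean(),v.mean())
for th in(-1.23,-1.1,-1.0,-.9,-.83,-.764): print(th,proj(S,[*(c+.052*np.array([np.cos(th),np.sin(th)])),.099]).round(1),proj(S,[*(c+.063*np.array([np.cos(th),np.sin(th)])),.039]).round(1))
```

```text
[ 0.60259668 -0.10984553  0.06458086] [-0.67868409 -1.14992204 -0.64015009]
T 0.72 [293.0, 268.7, 324.4, 281.0] 307.8423913043478 274.14130434782606
S 0.59 [248.9, 249.8, 312.7, 292.0] 277.10146443514645 272.7771966527197
-1.23 [300.9 259.4] [304.3 291.3]
-1.1 [304.1 257.4] [308.  288.7]
-1.0 [306.3 255.6] [310.5 286.5]
-0.9 [308.2 253.6] [312.7 284.1]
-0.83 [309.3 252.2] [314.  282.3]
-0.764 [310.2 250.9] [315.  280.6]
```

View pics/s2.png

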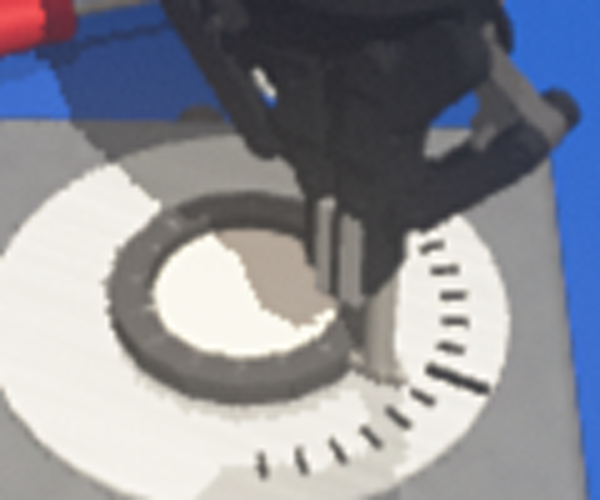

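The pointer tip is at crop (402,381) and the inner end of the long mark at (430,372). The iris is at about -1.0, with about 0.23 rad to go. I'll push most of that.

In the tool's units: 0.0107 m is 0.0178, 0.002 m is 0.0033, -0.138 rad is -0.0345.

Emit:
hand_motion(increments=[{"sx":0.005,"sy":0.0008,"az":-0.01},{"sx":0.01,"sy":0.0017,"az":-0.02},{"sx":0.015,"sy":0.0025,"az":-0.03},{"sx":0.0178,"sy":0.0033,"az":-0.0345},{"sx":0.0178,"sy":0.0033,"az":-0.0345},{"sx":0.0178,"sy":0.0033,"az":-0.0345}])

```text
clock: 5.22
tcp_pos: [0.6124, -0.1049, 0.0649]
orientation: [-0.0, 0.927, 0.376, 0.0]
wrist_force: [-0.1, -1.1, -0.6]
finger_gap: 0.0003
grip_force: 0.3
```

Run:
```python
from h import *
s=env.get_state();print(s["tcp_pos"],s["wrist_force"])
S=viewer.read_camera("side");a=S;save(S,"s3.png",(280,250,350,305),8)
T=viewer.read_camera("top");save(T,"t3.png",(290,160,400,260),5)
```

```text
[ 0.61239073 -0.10494396  0.06492067] [-0.08202611 -1.08183141 -0.6421367 ]
```

View pics/s3.png

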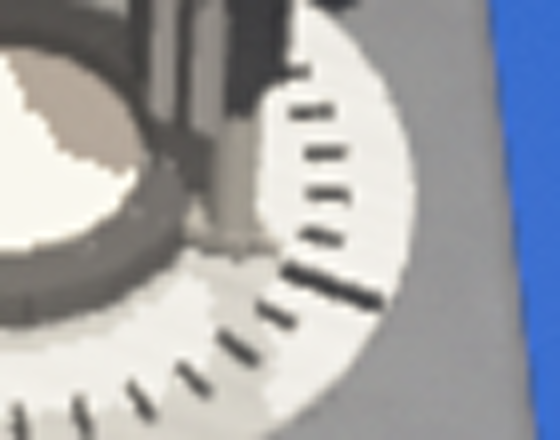

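Here the pointer tip is at crop (275,245) and the mark's inner end at (285,269), with the two 6 mm apart in height. I'll compute the remaining gap.

Run:
```python
from h import *
S=viewer.read_camera("side")
g=lambda x,y:(x/8+280-.44,y/8+250-.44)
c=np.array([.588,-.0563])
for n,a,z in(("tip",(275,245),.039),("min",(285,269),.033),("mout",(382,301),.033)):
    A=ray(S,g(*a),z)[:2];print(n,A,np.linalg.norm(A-c),np.arctan2(*(A-c)[::-1]))
```

```text
tip [ 0.63219016 -0.09847207] 0.06108398653350934 -0.7620347081627153
min [ 0.63404618 -0.09997177] 0.0634623784184893 -0.7589390693636745
mout [ 0.64904307 -0.11400641] 0.08400170316664918 -0.7573072498031473
```

By this measurement the pointer is on the mark (-0.762 against -0.759). I'll back off and rise, then check from above.

In the tool's units: -0.22 m is -0.3667, -0.03 m is -0.05.

Emit:
hand_motion(increments=[{"sx":-0.0167},{"sx":-0.05},{"sx":-0.05,"sz":-0.0833},{"sx":-0.0833,"sz":-0.1667},{"sx":-0.1667,"sz":-0.2},{"sx":-0.25,"sz":-0.2},{"sx":-0.3333,"sz":-0.2},{"sx":-0.3667,"sz":-0.2}])

```text
clock: 6.38
tcp_pos: [0.4514, -0.2605, 0.1851]
orientation: [0.0, 0.927, 0.374, -0.0]
wrist_force: [0.7, 0.1, -0.2]
finger_gap: 0.0
grip_force: 0.0
```

Run:
```python
from h import *
s=env.get_state();q=s["orientation"];print(s["tcp_pos"],2*np.arctan2(q[2],q[1]))
T=viewer.read_camera("top");save(T,"t4.png",(290,170,400,270),6)
```

```text
[ 0.4513857  -0.26045023  0.18510377] 0.7673306417882555
```

View pics/t4.png

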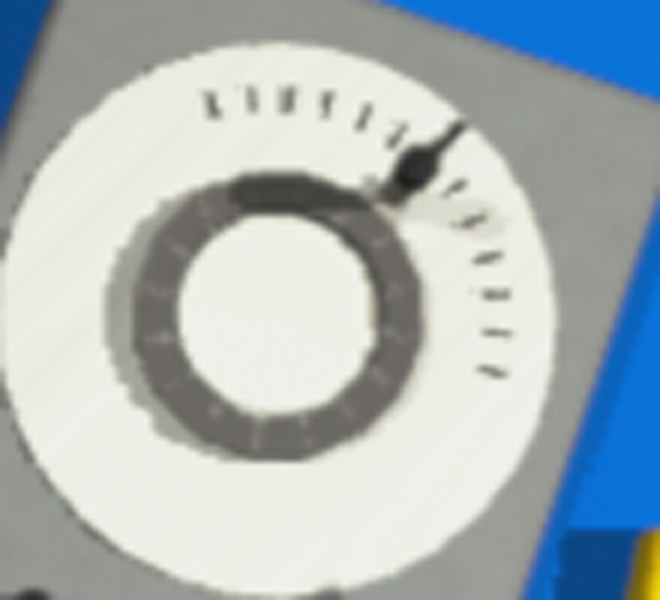

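The post cap at (417,166) lies on the long mark's line. Now I'll go to a hover on the +x side of the lock post, turning the tool by -0.75 on the way.

In the tool's units: 0.248 m is 0.4133, 0.15 m is 0.25, 0.75 rad is 0.1875.

Emit:
hand_motion(increments=[{"sx":0.0833,"sy":-0.045,"az":0.0375},{"sx":0.1667,"sy":-0.0917,"az":0.075},{"sx":0.25,"sy":-0.1367,"az":0.1125},{"sx":0.3333,"sy":-0.1833,"az":0.15},{"sx":0.4133,"sy":-0.2283,"az":0.1875},{"sx":0.4133,"sy":-0.2283,"az":0.1875},{"sx":0.4133,"sy":-0.2283,"az":0.1875}])

```text
clock: 7.3
tcp_pos: [0.5363, 0.0122, 0.1847]
orientation: [0.0, 1.0, 0.011, -0.0]
wrist_force: [-0.2, -0.0, -0.0]
finger_gap: -0.0001
grip_force: 0.0
```

Run:
```python
from h import *
s=env.get_state();q=s["orientation"];print(s["tcp_pos"],2*np.arctan2(q[2],q[1]))
T=viewer.read_camera("top")
A=ray(T,(359.1,197.3),.097)[:2]-[.588,-.0563];print(np.linalg.norm(A),np.arctan2(A[1],A[0]))
S=viewer.read_camera("side")
o=nets.outline_of("lock_post",S)[0];print(o["confidence"],o["box"])
print(proj(S,[.4981,.0190,.088]),proj(S,[.4594,.0063,.088]))
```

```text
[0.53630944 0.01222305 0.18474083] 0.022336558130706095
0.05164104667094365 -0.7547506371427247
0.76 [211.0, 224.6, 218.8, 272.5]
[213.02325275 228.67294546] [191.07412539 238.42145953]
```

The iris is confirmed at -0.755 with radius 51.6 mm. I'll descend beside the lock post and start pushing.

In the tool's units: 0.126 m is 0.21, -0.0076 m is -0.0127, -0.04 rad is -0.01.

Emit:
hand_motion(increments=[{"sy":-0.005,"sz":0.075},{"sy":-0.0083,"sz":0.15},{"sy":-0.0117,"sz":0.2},{"sx":-0.01,"sy":-0.0127,"sz":0.21},{"sx":-0.0233,"sy":-0.0127,"sz":0.21},{"sx":-0.03,"sy":-0.0127,"sz":0.21},{"sx":-0.0358,"sy":-0.0127,"sz":0.21},{"sx":-0.0425,"sy":-0.0142,"sz":0.21,"az":-0.01}])

```text
clock: 8.45
tcp_pos: [0.5122, 0.0203, 0.06]
orientation: [0.0, 1.0, 0.031, 0.001]
wrist_force: [2.0, 0.9, -0.0]
finger_gap: 0.0001
grip_force: 0.8
```

Emit:
hand_motion(increments=[{"sx":-0.0067,"sy":-0.0017,"az":-0.01},{"sx":-0.0133,"sy":-0.0033,"az":-0.02},{"sx":-0.02,"sy":-0.004,"az":-0.03},{"sx":-0.02,"sy":-0.004,"az":-0.03}])

```text
clock: 8.95
tcp_pos: [0.5003, 0.0225, 0.0601]
orientation: [-0.0, 0.996, 0.09, 0.002]
wrist_force: [1.3, 1.9, 2.5]
finger_gap: -0.0
grip_force: 1.4
```

Run:
```python
from h import *
s=env.get_state();q=s["orientation"];print(s["tcp_pos"],2*np.arctan2(q[2],q[1]),s["wrist_force"])
S=viewer.read_camera("side");save(S,"s5.png",(175,195,295,305),5)
o=nets.outline_of("lock_post",S)[0];print(o["confidence"],o["box"])
for t in(1.352,1.6,1.75,1.9,2.1,2.3,2.419):print(t,proj(S,[.4894+.04*np.cos(t),-.0201+.04*np.sin(t),.088]).round(1))
```

```text
[0.50030879 0.02250328 0.06012612] 0.1808225475792342 [1.32858919 1.92050801 2.48169802]
0.55 [204.8, 227.0, 220.6, 271.0]
1.352 [213.  228.7]
1.6 [207.  229.6]
1.75 [203.5 230.5]
1.9 [200.2 231.8]
2.1 [196.2 234. ]
2.3 [192.8 236.7]
2.419 [191.1 238.4]
```

View pics/s5.png

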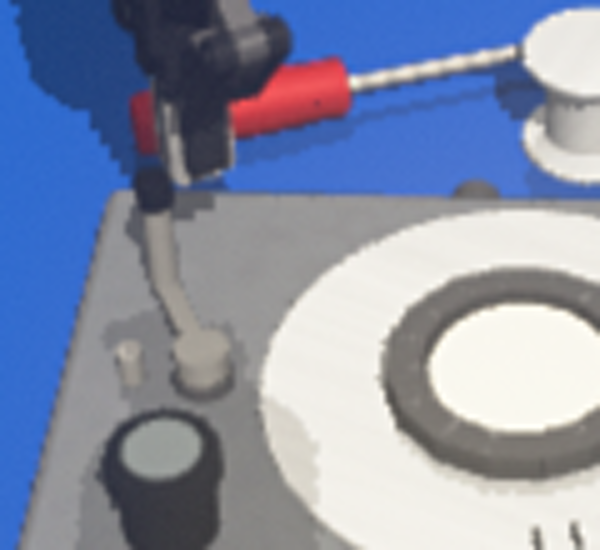

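The lock cap is at crop (152,185), about θ=1.68 (joint 0.46). The finger pushes it at the cap, and the loupe is untouched. I'll lower slightly and continue along the arc.

In the tool's units: -0.022 m is -0.0367, -0.002 m is -0.0033, -0.27 rad is -0.0675.

Emit:
hand_motion(increments=[{"sx":-0.005,"sy":-0.0007,"sz":0.005,"az":-0.0125},{"sx":-0.01,"sy":-0.0013,"sz":0.0083,"az":-0.025},{"sx":-0.015,"sy":-0.002,"sz":0.0083,"az":-0.0375},{"sx":-0.0208,"sy":-0.0027,"sz":0.0083,"az":-0.0525},{"sx":-0.0267,"sy":-0.0033,"sz":0.0083,"az":-0.0675},{"sx":-0.0317,"sy":-0.0033,"sz":0.0083,"az":-0.085},{"sx":-0.0367,"sy":-0.0033,"sz":0.0083,"az":-0.1025},{"sx":-0.0367,"sy":-0.0033,"sz":0.0083,"az":-0.1025}])

```text
clock: 10.05
tcp_pos: [0.4772, 0.0197, 0.054]
orientation: [0.0, 0.957, 0.29, -0.0]
wrist_force: [1.1, -0.1, -0.5]
finger_gap: -0.0
grip_force: 0.4
```

Run:
```python
from h import *
s=env.get_state();q=s["orientation"];print(s["tcp_pos"],2*np.arctan2(q[2],q[1]),s["wrist_force"])
S=viewer.read_camera("side");save(S,"s6.png",(175,195,295,305),5)
o=nets.outline_of("lock_post",S)[0];print(o["confidence"],o["box"]);print(proj(S,s["tcp_pos"]))
```

```text
[0.47719651 0.01973355 0.05395142] 0.589320762514712 [ 1.13817855 -0.07670336 -0.54051527]
0.9 [193.0, 237.1, 221.3, 273.3]
[202.41930856 246.40775234]
```

View pics/s6.png

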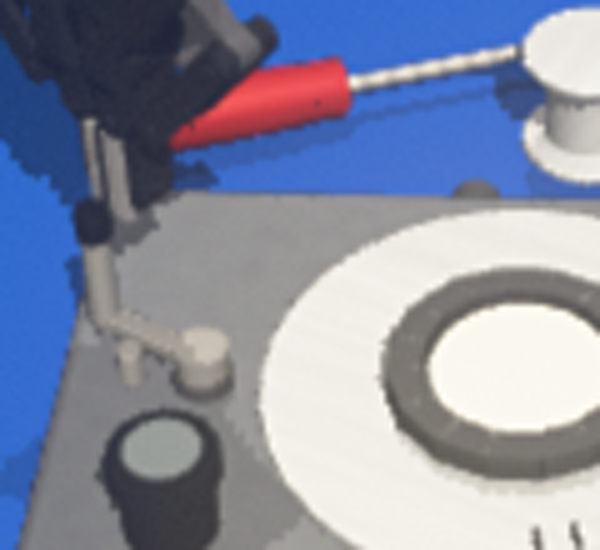

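The cap at (93,222) is at about θ=2.3, and the lever is close to its peg. I'll push the last few millimetres gently.

In the tool's units: -0.003 m is -0.005, -0.002 m is -0.0033, -0.09 rad is -0.0225.

Emit:
hand_motion(increments=[{"sx":-0.0017,"sy":0.0002,"az":-0.0075},{"sx":-0.0033,"sy":0.0005,"az":-0.015},{"sx":-0.005,"sy":0.0008,"az":-0.0225},{"sx":-0.005,"sy":0.0008,"az":-0.0225}])

```text
clock: 10.65
tcp_pos: [0.4745, 0.0181, 0.0538]
orientation: [-0.0, 0.943, 0.334, -0.0]
wrist_force: [-0.1, 1.6, 0.1]
finger_gap: 0.0003
grip_force: 0.6
```

Emit:
hand_motion(increments=[{"sx":-0.0012,"sy":0.0002,"az":-0.0025},{"sx":-0.0023,"sy":0.0003,"az":-0.005},{"sx":-0.0023,"sy":0.0003,"az":-0.005}])

```text
clock: 11.02
tcp_pos: [0.4738, 0.0169, 0.0538]
orientation: [0.0, 0.939, 0.343, -0.0]
wrist_force: [-0.3, 0.9, -0.2]
finger_gap: 0.0002
grip_force: 0.6
```

In the tool's units: -0.0014 m is -0.0023, -0.0007 m is -0.0012, -0.02 rad is -0.005.

Emit:
hand_motion(increments=[{"sx":-0.0012,"az":-0.0025},{"sx":-0.0023,"az":-0.005},{"sx":-0.0023,"az":-0.005}])

```text
clock: 11.4
tcp_pos: [0.473, 0.0164, 0.0539]
orientation: [-0.0, 0.936, 0.353, 0.0]
wrist_force: [1.7, 3.4, -0.9]
finger_gap: -0.0
grip_force: 1.6
```

Run:
```python
from h import *
s=env.get_state();q=s["orientation"];print(s["tcp_pos"],2*np.arctan2(q[2],q[1]),s["wrist_force"],s["grip_force"])
S=viewer.read_camera("side");save(S,"s7.png",(175,205,255,275),8)
```

```text
[0.47304967 0.01635793 0.05393322] 0.7210558377074218 [ 1.70530669  3.36119188 -0.90026087] 1.6292524337768555
```

View pics/s7.png

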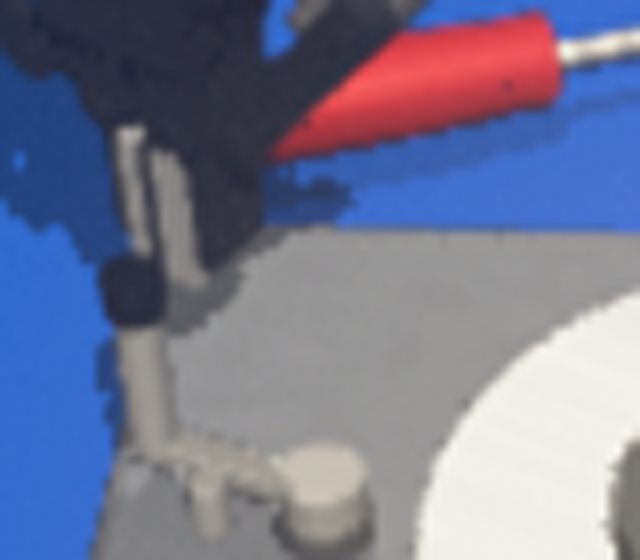

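The lever is on the peg in the picture, with the cap at (135,285), the px location predicted for the stop. The force is rising too. One small nudge to confirm, then back off.

In the tool's units: -0.0007 m is -0.0012.

Emit:
hand_motion(increments=[{"sx":-0.0012},{"sx":-0.0012}])

```text
clock: 11.7
tcp_pos: [0.4729, 0.0162, 0.054]
orientation: [-0.0, 0.936, 0.353, 0.001]
wrist_force: [2.0, 4.9, -1.6]
finger_gap: 0.0001
grip_force: 2.7
```

Emit:
hand_motion(increments=[{"sx":0.0167},{"sx":0.0333,"sy":-0.0083},{"sx":0.0333,"sy":-0.0083,"sz":-0.0833},{"sx":0.0333,"sy":-0.0083,"sz":-0.1667},{"sx":0.0333,"sy":-0.0833,"sz":-0.2333},{"sx":0.0333,"sy":-0.1833,"sz":-0.2333},{"sx":0.0333,"sy":-0.2833,"sz":-0.2333},{"sx":0.0333,"sy":-0.2833,"sz":-0.2333}])

```text
clock: 12.7
tcp_pos: [0.3722, 0.1589, 0.1941]
orientation: [0.0, 0.935, 0.356, -0.0]
wrist_force: [-0.1, 0.3, 0.2]
finger_gap: 0.0
grip_force: 0.0
```

Run:
```python
from h import *
T=viewer.read_camera("top");save(T,"t8.png",(220,140,470,330),3.15)
for o in nets.outline_of("lock_post",T)[:1]:print(o["box"])
```

```text
[296.8, 272.7, 320.7, 298.8]
```

View pics/t8.png

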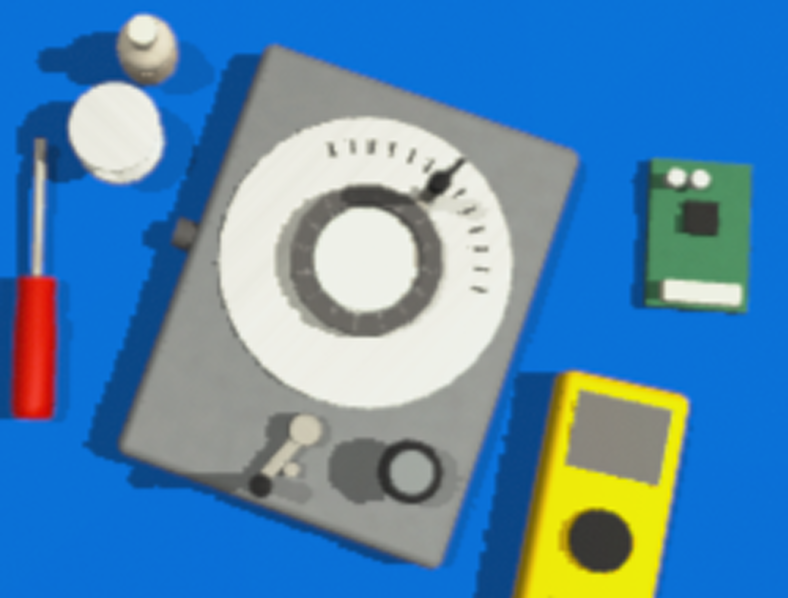

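The pointer cap at (439,182) is on the long mark. The lock lever, with its cap at (260,485), rests against the peg at (291,469). All the loose things are where they were and the arm is clear, so I'm handing in.

```bash
python3 -c "
from workcell import env
print(env.hand_in())"
```

```text
the job is handed in; nothing more can be done
None
```

I handed the job in at about 13 s; the final top picture shows the pointer on the long mark, the lock lever against its stop peg and the loose things where they were, but the hand-in returned no verdict.

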